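Switch off the compressor, dip its oil and hold the dipstick level

TASK

Check the oil of the small air compressor on the worktop: first turn its selector knob to off, the position marked with an open ring. Then take the dipstick lying to the left in front of it, push it down the slanting dipstick tube until its collar sits on the rim, without ramming it, and draw it right out again. Finish while still holding the dipstick in the gripper, level and still, at least 15 cm above the worktop and well clear of the compressor, so that its tip can be read; leave the mug, the tape measure and the roll of tape alone.

Things in the scene. Friction and masses are not known exactly. Their poses are not given: they have to be found in the camera images.
- compressor: small air compressor, 170 (its x) x 260 (y) x 190 mm, fixed on the worktop: grey foot plate; silver crankcase and ribbed upright cylinder at the right (-y); grey motor with carrying handle at the left rear; black switch box at the left front, the selector knob on its top face (132 mm up). Origin: centre of the underside, on the worktop; x to its rear, away from the robot, y left, z up.
- selector (a joint): angle of the knob (rad), growing clockwise seen from above. Three sprung detents pull the knob home from within about 0.2 rad: 0 = off (open ring engraved on the plate, front right of the knob), 0.70 = one engraved bar, 1.40 = two bars (front left). It starts settled at one of the last two. 0.1 to 0.2 N m carries it from one detent to the next; end stops 0.12 rad beyond the outer ones.
- selector_grip (a point): on the knob's upright axis, in the middle of its grip bar. The bar is 37 mm long, 12 mm wide and 22 mm high (11 mm above and below this point) on a disc of radius 20.5 mm whose top is 10 mm below this point. The point turns with the knob: its x axis runs along the bar to the pointer end (white line), z up.
- tube: the compressor's steel dipstick tube, fixed to the front of the crankcase, at the right: 88 mm long, outside diameter 20 mm, bore 12 mm, flared over the last 8 mm to a rim of inside diameter 18 and outside diameter 26 mm. Origin: centre of the rim, 125 mm above the worktop; z points out along the bore, upward at 45 degrees and to the front of the compressor.
- dipstick: starts lying level; 70 g. Steel rod, 8 mm thick, 84 long, its last 7 mm tapering to 4; brass hexagonal collar 24 mm across flats, 10 long; black grip 50 long, 18 wide (pinch here), 24 deep, a wire ring behind it. Origin: on the rod's axis at the collar's seating face, 12 mm above the worktop; x to the tip: rod x 0 to 84 mm, collar -10 to 0, grip -60 to -10, width along y, depth along z (up).
- dipstick_tip (a point): end of the dipstick's rod, on its axis, 84 mm from the body's origin; two grooves for lowest and highest oil level lie 14 and 27 mm from it. The fingers may pinch the grip at any lean about its y axis: leaning back from the tip by some 30 degrees as it lies, they stand nearly upright at the tube, clear of the wall cabinet, whose underside is 0.51 m above the worktop over the compressor.
- mug_tea: bystander: white patterned mug, diameter 82 mm, 91 mm high, near the front edge at the right; origin at the middle of its underside
- tape_measure: bystander: blue-green tape measure, 38 x 78 x 66 mm, standing at the left; origin near the centre of its underside
- tape_black: bystander: roll of black tape, diameter 58 mm, 19 mm high, at the left near the front edge; origin at the centre of its underside

How it is judged:
By the outcome, as a careful person would: the job done as asked, in the order asked, and still so for the second after the job is handed in, while the arm keeps its last pose, push and grip.
It also fails if it takes over 64 s, if anything falls off the work surface, if the arm or the gripper's body presses on something with over 40 N, if the wrist force passes 120 N, or if a joint passes its speed limit or range.

ROBOT

A 6-joint arm with a two-finger parallel gripper is mounted at the origin on a cart in front of the work surface, level with it; the furniture and walls round the work are solid. World frame = base frame: x ahead of the robot, y to its left, z up, the work surface at z = 0. Lengths are in m, angles in degrees, forces in N, time in s.
With the tool pointing down it reaches from about 0.3 to 0.75 m from the base axis. Payload 8.5 kg.
Tool frame: the origin (TCP) lies between the finger pads; the fingertips stand 19 mm ahead of it and the grasp point (between the pads) is the TCP; z points along the fingers, y is the line along which they close (so a half turn about z gives the same grasp; the last joint's range is limited). The gripper opens to 85 mm and grips with 20 to 120 N. Pads are 22 mm wide; open, the fingers measure 114 mm over their backs; the gripper's body (76 mm by 85 mm) begins 54 mm behind the grasp point. The pads swing forward as they close: fully open they stand 13 mm farther back than shut.
Start: joints at [-76.908, 21.807, 74.336, -0, 83.858, -12.336], TCP at [0.236, -0.497, 0.215] pointing down, gripper open.
Joint ranges: [-178.18, 178.18], [-50.72, 133.34], [12.68, 142.11], [-81.47, 261.47], [9.98, 163.14], [-165.26, 165.26]. Speed limits (degrees/s): [136.94, 136.94, 180, 180, 180, 180].

INTERFACE

Orientations are given as a 3x3 rotation matrix whose columns are the frame's x, y, z axes.
In Python, from rig import env, optics gives the robot as it stands.
- The arm moves only by the tool arm_command, never from a script. Its argument "commands" is one flat list of numbers, 7 for each row, row after row: the closure, from -1 (fully open) to 1 (shut), so that 0 is half open, then the shift along the tool's x, y, z as a fraction of full scale, then the turn, a rotation vector about the tool's x, y, z as a fraction of full scale. A call has 1 to 12 rows; each row is the pose to reach, as a shift and turn from the pose commanded when the call began, along the tool's axes at that moment; what a row does not reach only later rows make up. Full scale, the value 1, is 500 mm for a shift and 120 degrees for a turn. A row lasts 1/12 s, in which the tool goes at most 41.7 mm and 7.16 degrees, less where a joint would pass 70% of its speed; a pose out of reach is approached as far as the arm can. A call with a number of a shift or a turn outside -1 to 1 is refused whole. A call with a gripper value outside its range is refused whole. The fingers move at their own pace and stop on an object; "newtons" is the grip in N (left out, the last holds). Time passes only in rows, so rows that repeat a pose let the fingers close. It gives the time, the measured TCP pose, the force, the opening and the grip force at its end, in the units of the state.
- env.observe(): the state, without advancing time (a new reading comes with each control period).
- optics.get_image(name): name is "side" or "top" or "wrist"; returns a dict with "image" (384x512x3 uint8, red, green, blue), "intrinsics" (3x3 intrinsics, pixels), "k1" (the pictures are not rectified: a ray, as slopes to the right and down, at radius r is drawn at 1 + k1 r^2 times it, then the intrinsics apply), "origin" and "orientation" of the camera in the world; the wrist camera has in their place "tool_from_camera" (4x4, takes a point from camera to tool coordinates, whose origin is the TCP and whose axes are the flange's). Camera axes: x right, y down, z forward; pixel columns grow to the right and rows downward; lengths in m; the calibration is good to about 2 mm. A picture is of the moment at which its call begins: read the wrist's pose just before it. There is no depth.
- env.close_job(): hands the job in; it is judged then, once.
The state is a dict: "time_s": time; "q": joint angles; "qvel": joint speeds; "joint_efforts": joint torques, N m; "position": TCP position; "tool_rot": TCP orientation; "ft_force": force on the tool from outside, world axes, zero at the start; "wrist_torque": the same for the moment, N m; "grip_width": finger opening in m; "gripper_force": force on a finger pad.
Only numpy, scipy, OpenCV 4.12 (cv2) and the standard library are available. Lean on these libraries where they do the work, as an engineer would, in place of code of your own. Each camera call takes 0.05 s, during which the arm holds its last target. There are 200 camera calls.

## Working session

There is one attempt and no reset: what is moved stays moved. The work goes in short steps, Python scripts to look and compute and a tool call to move; the robot and the scene stay as the last step left them, time stands still between calls to the robot, and variables do not carry over. Pictures are saved under pics/ and viewed, at most 10 in all, crops included, and the job is handed in when it is done.

Besides the shell and the picture viewer there is one more tool, called after "Emit:" by a JSON object that holds its "fn" and its "kwargs". arm_command: Moves the arm, as the interface text tells. Shift numbers are shares of 500 mm and turn numbers shares of 120 degrees, none past 1 either way. Its arguments: {"type":"object","properties":{"commands":{"type":"array","items":{"type":"number"}},"newtons":{"type":"number"}},"required":["commands"]}

```bash
ls; mkdir -p pics; cat > h.py <<'E'
import numpy as np, cv2
from rig import env, optics
from scipy.spatial.transform import Rotation as R
def snap(n,f):
    s=env.observe(); d=optics.get_image(n)
    cv2.imwrite('pics/'+f+'.png',d['image'][:,:,::-1])
    if 'origin' in d: o=np.array(d['origin']);Rc=np.array(d['orientation'])
    else:
        T=np.array(d['tool_from_camera']);Rt=np.array(s['tool_rot']);o=np.array(s['position'])+Rt@T[:3,3];Rc=Rt@T[:3,:3]
    np.savez('pics/'+f+'.npz',K=d['intrinsics'],k1=d['k1'],o=o,R=Rc)
def crop(f,out,x0,y0,x1,y1,s):
    im=cv2.imread('pics/'+f+'.png')[y0:y1,x0:x1]
    cv2.imwrite('pics/'+out+'.png',cv2.resize(im,None,fx=s,fy=s,interpolation=cv2.INTER_CUBIC))
def cam(f):
    c=np.load('pics/'+f+'.npz');return c['K'],float(c['k1']),c['o'],c['R']
def ray(f,u,v):
    K,k1,o,Rc=cam(f)
    d=np.linalg.inv(K)@[u,v,1.]; xd=d[:2]; x=xd.copy()
    for _ in range(30): x=xd/(1+k1*(x@x))
    r=Rc@[x[0],x[1],1.]; return o,r/np.linalg.norm(r)
def atz(f,u,v,z):
    o,r=ray(f,u,v);return o+r*(z-o[2])/r[2]
def proj(f,P):
    K,k1,o,Rc=cam(f);p=Rc.T@(np.array(P)-o);x=p[:2]/p[2];x=x*(1+k1*(x@x));return (K@[x[0],x[1],1])[:2]
def tri(*a):
    A=np.zeros((3,3));b=np.zeros(3)
    for f,u,v in a:
        o,r=ray(f,u,v);M=np.eye(3)-np.outer(r,r);A+=M;b+=M@o
    return np.linalg.solve(A,b)
def cmd(pos,rot):
    """shift/turn fractions from the present measured pose"""
    s=env.observe();Rt=np.array(s['tool_rot'])
    return np.round(Rt.T@(np.array(pos)-s['position'])/.5,4),np.round(np.degrees(R.from_matrix(Rt.T@rot).as_rotvec())/120,4)
E
python3 - <<'E'
from h import *
for n in ('side','top'):
    snap(n,n+'0'); print(n,[x.round(3).tolist() if hasattr(x,'round') and not isinstance(x,float) else x for x in cam(n+'0')])
a=cv2.imread('pics/side0.png');b=cv2.imread('pics/top0.png')
cv2.imwrite('pics/both.png',cv2.resize(np.vstack([a,b]),None,fx=.78,fy=.78))
print(env.observe())
E
```

```text
pics
side [[[373.789, 0.0, 257.609], [0.0, 373.789, 190.104], [0.0, 0.0, 1.0]], -0.05442269170982143, [0.351, 0.98, 0.637], [[-0.989, -0.088, 0.116], [-0.145, 0.543, -0.827], [0.009, -0.835, -0.549]]]
top [[[461.996, 0.0, 261.171], [0.0, 461.996, 185.971], [0.0, 0.0, 1.0]], -0.19264312564386074, [0.252, 0.193, 1.137], [[-0.026, -0.984, 0.177], [-0.999, 0.031, 0.021], [-0.027, -0.177, -0.984]]]
{'time_s': 0.1, 'q': array([-7.69079171e+01,  2.18385209e+01,  7.43775712e+01, -2.65017275e-03,
        8.38558403e+01, -1.23358738e+01]), 'qvel': array([-0.0845584 , -0.10029182, -0.07658627, -0.02296668, -0.04535513,
        0.05580336]), 'joint_efforts': array([ 4.48996550e-03, -4.49224627e+01, -2.31655777e+01, -2.16590820e-04,
        3.64664673e-03,  3.93780155e-06]), 'position': array([ 0.23608151, -0.49646542,  0.2139772 ]), 'tool_rot': array([[ 9.03123791e-01,  4.29380146e-01, -3.29175136e-04],
       [ 4.29380214e-01, -9.03123005e-01,  1.21240689e-03],
       [ 2.23297808e-04, -1.23629479e-03, -9.99999211e-01]]), 'ft_force': array([0.34019851, 0.57431805, 0.37618432]), 'wrist_torque': array([-0.04220271, -0.00451925, -0.03236605]), 'gripper_force': 0.0, 'grip_width': 0.08559444054749016}
```

View pics/top0.png

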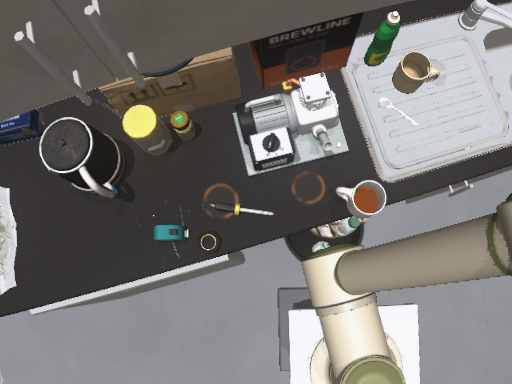

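View pics/side0.png

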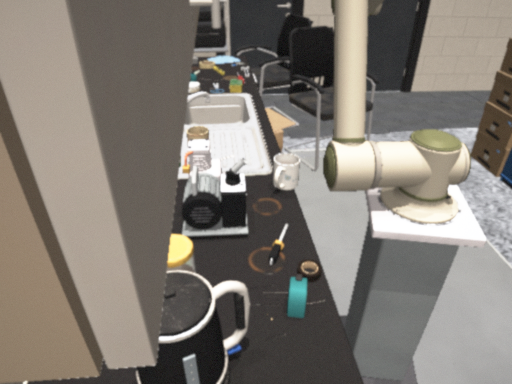

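The top view shows the compressor at about (290,125), the dipstick from about (212,206) to (272,213), the knob at about (270,145), and the tube near (322,137). I'll enlarge that area.

```bash
python3 - <<'E'
from h import *
crop('top0','t1',195,78,355,223,4.0*1.0)
im=cv2.imread('pics/t1.png');print(im.shape)
E
```

```text
(580, 640, 3)
```

View pics/t1.png

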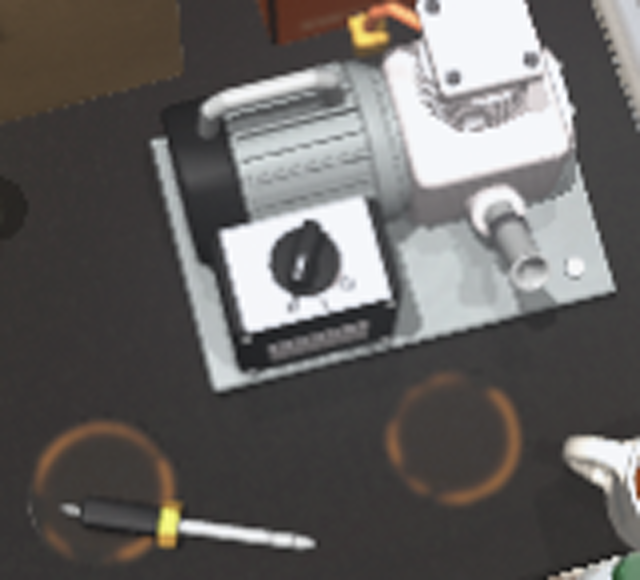

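```bash
python3 - <<'E'
from h import *
c=lambda x,y:((x+.5)/4-.5+195,(y+.5)/4-.5+78)
f='top0'
for n,(x,y),z in [('tip',(314,543),.012),('collar mid',(168,525),.015),('grip end',(82,512),.02),('rim',(530,270),.125),('disc',(306,259),.14),('plateFL',(217,390),.012),('plateFR',(615,292),.012),('plateRL',(152,140),.012),('boxFL',(240,335),.132),('boxFR',(393,300),.132),('boxRL',(220,232),.132),('boxRR',(370,198),.132)]:
    print(n,atz(f,*c(x,y),z).round(4))
d=optics.get_image('wrist');print(np.round(d['tool_from_camera'],3),d['intrinsics'])
E
```

```text
tip [0.3853 0.1899 0.012 ]
collar mid [0.3986 0.279  0.015 ]
grip end [0.4075 0.3313 0.02  ]
rim [0.5234 0.0629 0.125 ]
disc [0.5295 0.1897 0.14  ]
plateFL [0.4827 0.2472 0.012 ]
plateFR [ 0.5379 -0.0045  0.012 ]
plateRL [0.6479 0.2856 0.012 ]
boxFL [0.489  0.2279 0.132 ]
boxFR [0.5064 0.1417 0.132 ]
boxRL [0.5493 0.2378 0.132 ]
boxRR [0.5665 0.1523 0.132 ]
[[ 0.001 -0.967 -0.257  0.066]
 [ 1.     0.001  0.001 -0.   ]
 [-0.    -0.257  0.967 -0.159]
 [ 0.     0.     0.     1.   ]] [[342.85272072   0.         257.21701748]
 [  0.         342.85272072 182.84678548]
 [  0.           0.           1.        ]]
```

Emit:
{"fn": "arm_command", "kwargs": {"commands": [-1, 0.476, -0.504, -0.11, 0, 0, -0.7, -1, 0.476, -0.504, -0.11, 0, 0, -0.7, -1, 0.476, -0.504, -0.11, 0, 0, -0.7, -1, 0.476, -0.504, -0.11, 0, 0, -0.7, -1, 0.476, -0.504, -0.11, 0, 0, -0.7, -1, 0.476, -0.504, -0.11, 0, 0, -0.7, -1, 0.476, -0.504, -0.11, 0, 0, -0.7, -1, 0.476, -0.504, -0.11, 0, 0, -0.7, -1, 0.476, -0.504, -0.11, 0, 0, -0.7, -1, 0.476, -0.504, -0.11, 0, 0, -0.7, -1, 0.476, -0.504, -0.11, 0, 0, -0.7, -1, 0.476, -0.504, -0.11, 0, 0, -0.7], "newtons": 30}}

```text
time_s: 1.15
position: [0.3429, -0.1663, 0.2695]
tool_rot: [[-0.34, 0.941, -0.0], [0.941, 0.34, -0.0], [-0.0, -0.0, -1.0]]
ft_force: [-0.1, -0.2, -0.3]
grip_width: 0.0854
gripper_force: 0.0
```

```bash
cat >> h.py <<'E'
def down(yaw): # tool x at yaw deg, z down
    a=np.radians(yaw);return np.array([[np.cos(a),np.sin(a),0],[np.sin(a),-np.cos(a),0],[0,0,-1]])
def st():
    s=env.observe();print(round(s['time_s'],2),'q',s['q'].round(1),'p',s['position'].round(4),'F',s['ft_force'].round(1),'w',round(s['grip_width'],4),'gf',round(s['gripper_force'],1));return s
E
python3 -c "
from h import *
st();print(cmd([.43,.16,.27],down(170)))"
```

```text
1.15 q [-43.8   2.   91.4  -0.   86.7 -63.7] p [ 0.3429 -0.1663  0.2695] F [-0.1 -0.2 -0.3] w 0.0854 gf 0.0
(array([ 0.5547,  0.3855, -0.001 ]), array([-0.    ,  0.    , -0.5012]))
```

Emit:
{"fn": "arm_command", "kwargs": {"commands": [-1, 0.555, 0.386, 0, 0, 0, -0.5, -1, 0.555, 0.386, 0, 0, 0, -0.5, -1, 0.555, 0.386, 0, 0, 0, -0.5, -1, 0.555, 0.386, 0, 0, 0, -0.5, -1, 0.555, 0.386, 0, 0, 0, -0.5, -1, 0.555, 0.386, 0, 0, 0, -0.5, -1, 0.555, 0.386, 0, 0, 0, -0.5, -1, 0.555, 0.386, 0, 0, 0, -0.5, -1, 0.555, 0.386, 0, 0, 0, -0.5, -1, 0.555, 0.386, 0, 0, 0, -0.5, -1, 0.555, 0.386, 0, 0, 0, -0.5]}}

```text
time_s: 2.07
position: [0.4323, 0.1589, 0.2692]
tool_rot: [[-0.983, 0.184, -0.001], [0.184, 0.983, -0.0], [0.001, -0.001, -1.0]]
ft_force: [-0.0, -0.4, 0.6]
grip_width: 0.0851
gripper_force: 0.0
```

```bash
python3 -c "
from h import *
st();snap('wrist','w1')
crop('w1','w1b',0,0,512,384,1.5)
for P in ([.53,.19,.147],[.5234,.0629,.125]): print(proj('w1',P))"
```

```text
2.07 q [  5.4  10.6  81.3  -0.   88.1 -74. ] p [0.4323 0.1589 0.2692] F [-0.  -0.4  0.6] w 0.0851 gf 0.0
[309.39860128 266.84418036]
[178.66633941 270.77359526]
```

View pics/w1b.png

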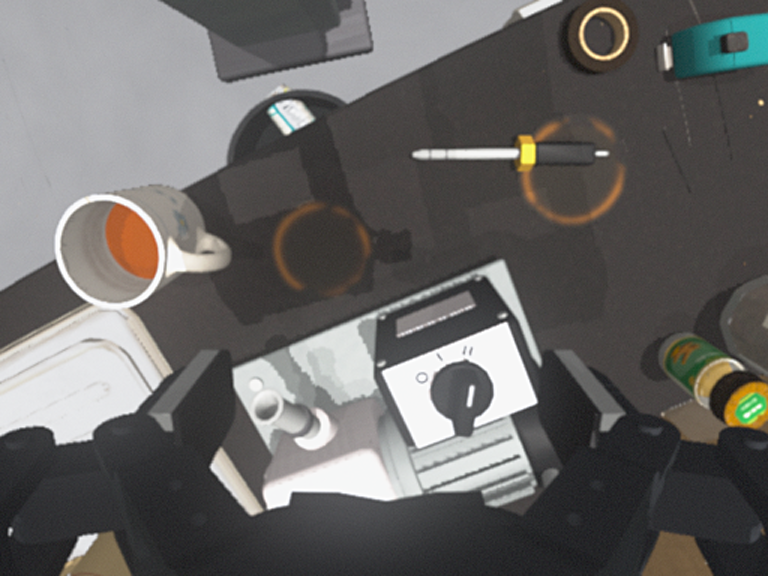

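The wrist view (1.5x) shows the knob at (462,391), the ring at (421,378), the bar marks at (440,357) and (468,351), the rim at (267,404), and the dipstick tip at (413,154) with its collar at (526,153). I'll enlarge the knob and rim.

```bash
python3 -c "
from h import *
crop('w1','w1c',160,205,360,310,4)"
```

```text
(no output)
```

View pics/w1c.png

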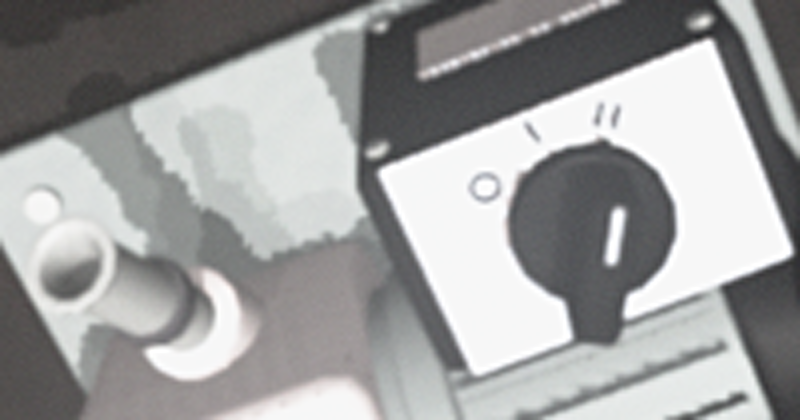

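```bash
python3 - <<'E'
from h import *
c=lambda x,y:((x+.5)/4-.5+160,(y+.5)/4-.5+205)
b=lambda x,y:((x+.5)/1.5-.5,(y+.5)/1.5-.5)
f='w1'
def yaw(p,q): d=q-p; return np.degrees(np.arctan2(d[1],d[0]))
for t in (.004,.006,.008):
    dc=atz(f,*c(592,222),.132+t/2+.002)
    p=atz(f,*c(597,341),.153+t);l1=atz(f,*c(611,262),.153+t);l2=atz(f,*c(619,210),.153+t)
    print(t,'disc',dc.round(4),'far',p.round(4),np.linalg.norm(p-dc).round(4),'yaw line',yaw(l1,l2),yaw(p,l2),'len',np.linalg.norm(p-l2)*1e3)
dc=atz(f,*c(592,225),.136)
for n,x,y in (('ring',485,187),('I',533,132),('II',608,116)):
    q=atz(f,*c(x,y),.132);print(n,q.round(4),yaw(dc,q),np.linalg.norm((q-dc)[:2]))
pl=[atz(f,*c(x,y),.132) for x,y in ((380,170),(716,40),(795,252),(478,376))]
print('plate',np.round(pl,4),yaw(pl[0],pl[1])-90,yaw(pl[1],pl[2]),yaw(pl[0],pl[3]))
print('rim',atz(f,*c(75,263),.125).round(4), tri((f,*c(75,263)),('top0',(530.5)/4-.5+195,270.5/4-.5+78)).round(4))
tip=atz(f,*b(413,154.5),.012);co=atz(f,*b(527,153),.014);ge=atz(f,*b(594,153),.022)
print('dip',tip.round(4),co.round(4),ge.round(4),yaw(co,tip),np.linalg.norm(tip-co))
E
```

```text
0.004 disc [0.5289 0.1901 0.136 ] far [0.5475 0.1857 0.157 ] 0.0284 yaw line 164.36960565463335 163.71036750994557 len 33.140281718563976
0.006 disc [0.5284 0.19   0.137 ] far [0.5461 0.1856 0.159 ] 0.0286 yaw line 164.3696056546334 163.7103675099456 len 32.89610383107413
0.008 disc [0.5278 0.1899 0.138 ] far [0.5448 0.1855 0.161 ] 0.029 yaw line 164.36960565463335 163.71036750994557 len 32.651925943584295
ring [0.5171 0.1666 0.132 ] -118.27013762414707 0.0265476689389795
I [0.5052 0.18   0.132 ] -157.8301222891143 0.026449067628661123
II [0.5045 0.1979 0.132 ] 162.51556238001052 0.02643304755035334
plate [[0.5082 0.1429 0.132 ]
 [0.4904 0.2252 0.132 ]
 [0.5488 0.238  0.132 ]
 [0.5682 0.1564 0.132 ]] 12.16745901424295 12.39072378749572 12.683138722860077
rim [0.5229 0.0627 0.125 ] [0.5233 0.0627 0.1245]
dip [0.3853 0.19   0.012 ] [0.4    0.2794 0.014 ] [0.4084 0.3303 0.022 ] -99.33630165879393 0.09066686770299134
```

```bash
python3 -c "
from h import *
st();print(cmd([.5285,.1905,.2],down(163.5)))
print([atz('top0',u,70,.51).round(3) for u in (240,280)])"
```

```text
2.12 q [  5.3  10.5  81.4  -0.   88.1 -74. ] p [0.4324 0.1583 0.2694] F [ 0.5 -0.6  0.9] w 0.0852 gf 0.0
(array([-0.177 ,  0.099 ,  0.1387]), array([-0.0002, -0.0002,  0.0482]))
[array([0.538, 0.233, 0.51 ]), array([0.536, 0.174, 0.51 ])]
```

Emit:
{"fn": "arm_command", "kwargs": {"commands": [0, -0.177, 0.099, 0.139, 0, 0, 0.048, 0, -0.177, 0.099, 0.139, 0, 0, 0.048, 0, -0.177, 0.099, 0.139, 0, 0, 0.048, 0, -0.177, 0.099, 0.139, 0, 0, 0.048, 0, -0.177, 0.099, 0.139, 0, 0, 0.048, 0, -0.177, 0.099, 0.139, 0, 0, 0.048, 0, -0.177, 0.099, 0.139, 0, 0, 0.048]}}

```text
time_s: 2.7
position: [0.5284, 0.1905, 0.2016]
tool_rot: [[-0.959, 0.283, 0.002], [0.283, 0.959, 0.0], [-0.002, 0.001, -1.0]]
ft_force: [0.0, 0.0, 0.7]
grip_width: 0.0428
gripper_force: 0.0
```

```bash
python3 -c "
from h import *
st();print(cmd([.5285,.1905,.159],down(163.5)))"
```

```text
2.7 q [  7.8  23.5  73.9  -0.   82.5 -65.8] p [0.5284 0.1905 0.2016] F [0.  0.  0.7] w 0.0428 gf 0.0
(array([-0.0001,  0.    ,  0.0853]), array([0.0004, 0.001 , 0.0006]))
```

Descend, then close lightly.

Emit:
{"fn": "arm_command", "kwargs": {"commands": [0, 0, 0, 0.04, 0, 0, 0, 0, 0, 0, 0.085, 0, 0, 0, 0, 0, 0, 0.085, 0, 0, 0, 0, 0, 0, 0.085, 0, 0, 0, 1, 0, 0, 0.085, 0, 0, 0, 1, 0, 0, 0.085, 0, 0, 0, 1, 0, 0, 0.085, 0, 0, 0, 1, 0, 0, 0.085, 0, 0, 0, 1, 0, 0, 0.085, 0, 0, 0, 1, 0, 0, 0.085, 0, 0, 0], "newtons": 30}}

```text
time_s: 3.53
position: [0.5287, 0.1914, 0.1578]
tool_rot: [[-0.96, 0.281, 0.0], [0.281, 0.96, 0.0], [-0.0, 0.0, -1.0]]
ft_force: [0.3, 0.3, -0.7]
grip_width: 0.0001
gripper_force: 0.0
```

```bash
python3 -c "
from h import *
s=st();print(s['wrist_torque'].round(2),s['tool_rot'].round(3))"
```

```text
3.53 q [  7.8  25.7  77.8   0.   76.5 -65.8] p [0.5287 0.1914 0.1578] F [ 0.3  0.3 -0.7] w 0.0001 gf 0.0
[ 0.01 -0.01  0.02] [[-0.96   0.281  0.   ]
 [ 0.281  0.96   0.   ]
 [-0.     0.    -1.   ]]
```

```bash
python3 -c "
from h import *
snap('wrist','w2');snap('side','s2')
crop('side0','a',170,120,270,240,3);crop('s2','b',170,120,270,240,3)
a=cv2.imread('pics/a.png');b=cv2.imread('pics/b.png');w=cv2.imread('pics/w2.png')[150:384,130:400]
w=cv2.resize(w,(int(360*270/234),360))
cv2.imwrite('pics/c2.png',np.hstack([b,w]))
for P in ([.5285,.1905,.137],[.5285,.1905,.158],[.51,.15,.132],[.49,.2265,.132]): print(proj('s2',P),proj('w2',P))
"
```

```text
[231.76851766 179.75708234] [254.31924453 211.73105799]
[231.53160153 172.63284443] [254.00174405 226.07766175]
[241.84693575 173.96317674] [176.85203615 197.95124067]
[244.24912089 190.44095616] [298.49819193 125.71532546]
```

View pics/c2.png

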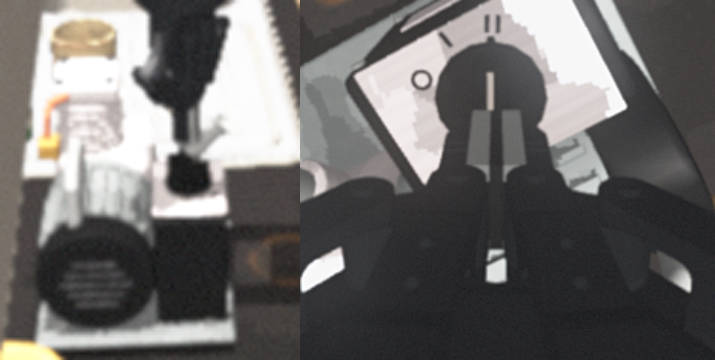

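```bash
python3 -c "
from h import *
s=st();Rt=s['tool_rot'];p=s['position']
for x in (-.011,.011):
  for z in (-.01,0,.01,.019): print(x,z,proj('w2',p+Rt@[x,0,z]).round(1))
a=cv2.imread('pics/w2.png')[180:290,205:305]
b=cv2.imread('pics/s2.png')[140:200,205:260]
a=cv2.resize(a,(545,600),interpolation=3);b=cv2.resize(b,(250,273),interpolation=3);b=cv2.copyMakeBorder(b,0,327,0,0,0)
cv2.imwrite('pics/c3.png',np.hstack([a,b]))
"
```

```text
3.63 q [  7.8  25.7  77.8   0.   76.5 -65.8] p [0.5287 0.1914 0.1576] F [ 0.4 -0.9 -0.7] w -0.0 gf 0.0
-0.011 -0.01 [255.8 254.8]
-0.011 0 [255.9 245.8]
-0.011 0.01 [256.  237.6]
-0.011 0.019 [256. 231.]
0.011 -0.01 [255.8 211.6]
0.011 0 [255.9 204.7]
0.011 0.01 [256.  198.5]
0.011 0.019 [256.  193.5]
```

View pics/c3.png

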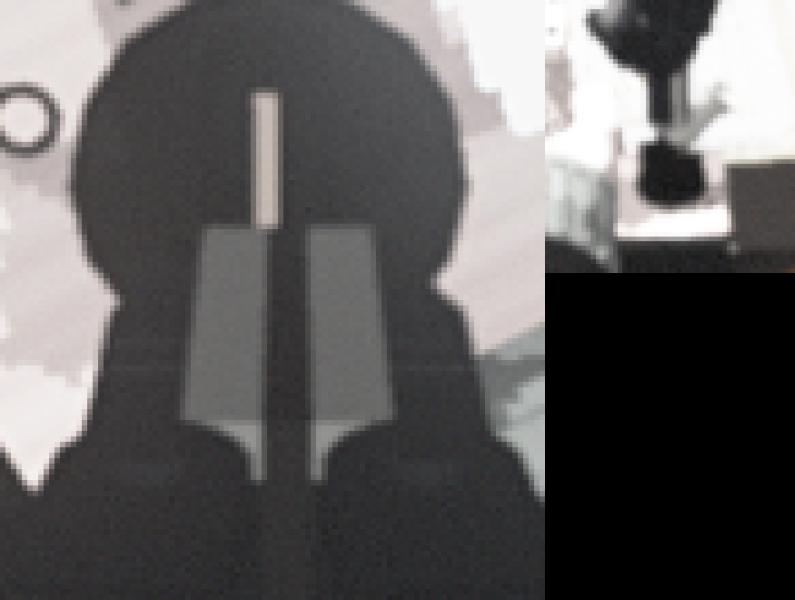

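```bash
python3 -c "
from h import *
d=optics.get_image('wrist');T=np.array(d['tool_from_camera']);print(T.round(4))
# project in tool frame
K,k1,o,Rc=cam('w1')
def pt(P):
  p=T[:3,:3].T@(np.array(P)-T[:3,3]);x=p[:2]/p[2];x=x*(1+k1*(x@x));return (K@[x[0],x[1],1])[:2].round(1)
for z in (-.04,-.02,-.005,.006,.019):
  print(z,pt([.011,.0425,z]),pt([-.011,.0425,z]),pt([.011,0,z]),pt([-.011,0,z]))
"
```

```text
[[ 1.100e-03 -9.659e-01 -2.588e-01  6.480e-02]
 [ 1.000e+00  1.000e-03  7.000e-04  5.000e-04]
 [-4.000e-04 -2.588e-01  9.659e-01 -1.592e-01]
 [ 0.000e+00  0.000e+00  0.000e+00  1.000e+00]]
-0.04 [367.  238.4] [361.6 288.7] [255.6 238.9] [255.6 289.6]
-0.02 [353.1 219.5] [349.1 264.6] [255.8 219.7] [255.8 265.2]
-0.005 [344.7 208.2] [341.5 250. ] [255.9 208.3] [255.9 250.4]
0.006 [339.4 201.1] [336.6 240.8] [256.  201.1] [256. 241.]
0.019 [333.9 193.7] [331.5 231.1] [256.  193.7] [256.  231.3]
```

Emit:
{"fn": "arm_command", "kwargs": {"commands": [1, 0, 0, 0.004, 0, 0, 0, 1, 0, 0, 0.008, 0, 0, 0, 1, 0, 0, 0.012, 0, 0, 0, 1, 0, 0, 0.016, 0, 0, 0, 1, 0, 0, 0.016, 0, 0, 0]}}

```text
time_s: 4.1
position: [0.5285, 0.1913, 0.1489]
tool_rot: [[-0.96, 0.281, -0.001], [0.281, 0.96, -0.0], [0.001, -0.0, -1.0]]
ft_force: [0.6, -0.6, -0.5]
grip_width: 0.0001
gripper_force: 0.0
```

Emit:
{"fn": "arm_command", "kwargs": {"commands": [1, 0, 0, 0.004, 0, 0, 0, 1, 0, 0, 0.008, 0, 0, 0, 1, 0, 0, 0.012, 0, 0, 0, 1, 0, 0, 0.012, 0, 0, 0]}}

```text
time_s: 4.43
position: [0.5288, 0.1914, 0.1442]
tool_rot: [[-0.96, 0.281, 0.001], [0.281, 0.96, 0.0], [-0.001, 0.0, -1.0]]
ft_force: [-2.4, -0.4, 6.3]
grip_width: -0.0001
gripper_force: 3.1
```

Emit:
{"fn": "arm_command", "kwargs": {"commands": [0, 0, 0, -0.03, 0, 0, 0, 0, 0, 0, -0.03, 0, 0, 0, 0, 0, 0, -0.03, 0, 0, 0, 0, 0, 0, -0.03, 0, 0, 0, 0, 0, 0, 0, 0, 0, 0, 0, 0, 0, 0.018, 0, 0, 0, 0, 0, 0, 0.034, 0, 0, 0, 0, 0, 0, 0.034, 0, 0, 0]}}

```text
time_s: 5.1
position: [0.5277, 0.1912, 0.1244]
tool_rot: [[-0.96, 0.281, -0.004], [0.281, 0.96, -0.001], [0.004, -0.002, -1.0]]
ft_force: [-0.5, -1.1, -0.5]
grip_width: 0.0428
gripper_force: 0.0
```

```bash
python3 -c "
from h import *
s=st()"
```

```text
5.1 q [  7.8  27.6  80.6  -0.   72.  -65.8] p [0.5277 0.1912 0.1244] F [-0.5 -1.1 -0.5] w 0.0428 gf 0.0
```

Emit:
{"fn": "arm_command", "kwargs": {"commands": [0, 0, 0, -0.004, 0, 0, 0, 1, 0, 0, -0.004, 0, 0, 0, 1, 0, 0, -0.004, 0, 0, 0, 1, 0, 0, -0.004, 0, 0, 0, 1, 0, 0, -0.004, 0, 0, 0, 1, 0, 0, -0.004, 0, 0, 0], "newtons": 30}}

```text
time_s: 5.6
position: [0.5285, 0.1898, 0.1294]
tool_rot: [[-0.96, 0.281, -0.0], [0.281, 0.96, -0.003], [-0.001, -0.003, -1.0]]
ft_force: [-3.3, -8.9, 5.1]
grip_width: 0.011
gripper_force: 32.4
```

```bash
python3 -c "
from h import *
s=st();print(s['wrist_torque'].round(2))"
```

```text
5.6 q [  7.8  27.3  80.3  -0.2  72.5 -65.8] p [0.5285 0.1898 0.1294] F [-3.3 -8.9  5.1] w 0.011 gf 32.4
[-1.47  0.53 -0.02]
```

Emit:
{"fn": "arm_command", "kwargs": {"commands": [1, 0, -0.003, -0.002, 0, 0, -0.05, 1, 0, -0.003, -0.002, 0, 0, -0.11, 1, 0, -0.003, -0.002, 0, 0, -0.17, 1, 0, -0.003, -0.002, 0, 0, -0.23, 1, 0, -0.003, -0.002, 0, 0, -0.29, 1, 0, -0.003, -0.002, 0, 0, -0.35, 1, 0, -0.003, -0.002, 0, 0, -0.35, 1, 0, -0.003, -0.002, 0, 0, -0.35], "newtons": 40}}

```text
time_s: 6.27
position: [0.5284, 0.1895, 0.1295]
tool_rot: [[-0.903, -0.43, 0.0], [-0.43, 0.903, -0.001], [0.0, -0.001, -1.0]]
ft_force: [1.9, -3.9, -2.4]
grip_width: 0.0108
gripper_force: 40.5
```

```bash
python3 -c "
from h import *
s=st();print(s['wrist_torque'].round(2));print(cmd([.5287,.1893,.1287],down(244)))"
```

```text
6.27 q [ 7.700e+00  2.720e+01  8.030e+01 -1.000e-01  7.240e+01 -1.078e+02] p [0.5284 0.1895 0.1295] F [ 1.9 -3.9 -2.4] w 0.0108 gf 40.5
[-0.63 -0.23 -0.01]
(array([-0.0004, -0.0006,  0.0017]), array([-4.000e-04, -2.000e-04, -3.212e-01]))
```

Emit:
{"fn": "arm_command", "kwargs": {"commands": [1, 0, -0.001, 0, 0, 0, -0.05, 1, 0, -0.001, 0, 0, 0, -0.11, 1, 0, -0.001, 0, 0, 0, -0.17, 1, 0, -0.001, 0, 0, 0, -0.23, 1, 0, -0.001, 0, 0, 0, -0.29, 1, 0, -0.001, 0, 0, 0, -0.32, 1, 0, -0.001, 0, 0, 0, -0.32, 1, 0, -0.001, 0, 0, 0, -0.32]}}

```text
time_s: 6.93
position: [0.5285, 0.1894, 0.1295]
tool_rot: [[-0.442, -0.897, -0.0], [-0.897, 0.442, -0.0], [0.0, -0.0, -1.0]]
ft_force: [0.9, -2.5, -2.1]
grip_width: 0.0108
gripper_force: 40.6
```

```bash
python3 -c "
from h import *
s=st();print(s['wrist_torque'].round(2), s['tool_rot'].round(3))"
```

```text
6.93 q [   7.6   27.2   80.3   -0.    72.5 -146.2] p [0.5285 0.1894 0.1295] F [ 0.9 -2.5 -2.1] w 0.0108 gf 40.6
[-0.5  -0.09  0.04] [[-0.442 -0.897 -0.   ]
 [-0.897  0.442 -0.   ]
 [ 0.    -0.    -1.   ]]
```

Emit:
{"fn": "arm_command", "kwargs": {"commands": [0.4, 0, 0, 0, 0, 0, 0, 0.4, 0, 0, 0, 0, 0, 0, 0.4, 0, 0, 0, 0, 0, 0, 0.4, 0, 0, -0.08, 0, 0, 0, 0.4, 0, 0, -0.16, 0, 0, 0, 0.4, 0, 0, -0.16, 0, 0, 0, 0.4, 0, 0, -0.16, 0, 0, 0]}}

```text
time_s: 7.52
position: [0.5293, 0.1899, 0.2118]
tool_rot: [[-0.438, -0.899, 0.005], [-0.899, 0.438, 0.001], [-0.003, -0.004, -1.0]]
ft_force: [0.3, 0.7, -0.8]
grip_width: 0.0257
gripper_force: 0.0
```

```bash
cat >> h.py <<'E'
def dip(td,lean): # tool rot: z leans so that body is back from tip; td = unit x of dipstick (any pitch), y axis horizontal, tool x away from tip
    td=np.array(td)/np.linalg.norm(td); side=np.cross([0,0,1],td); side/=np.linalg.norm(side)
    up=np.cross(td,side); L=np.radians(lean)
    z=np.sin(L)*td-np.cos(L)*up; x=-np.cos(L)*td-np.sin(L)*up
    return np.column_stack([x,np.cross(z,x),z])
E
python3 -c "
from h import *
st()
a=np.radians(-99); td=np.array([np.cos(a),np.sin(a),0]); Rt=dip(td,35);print(Rt.round(3),np.linalg.det(Rt))
print('tape',[atz('top0',u,v,.06).round(3) for u,v in ((153,226),(153,240),(187,226),(187,240))],atz('top0',208,242,.019).round(3))
o=atz('w1',(413.5)/1.5-.5,155/1.5-.5,.012)-.084*td; g=o-.036*td;g[2]=.017
tcp=g+(.008+.0135)*Rt[:,2];print('origin',o,'g',g,'tcp',tcp)
pre=tcp-.12*Rt[:,2];print(pre,cmd(pre,Rt))
"
```

```text
7.52 q [   7.7   23.    72.9    0.    83.8 -146.4] p [0.5293 0.1899 0.2118] F [ 0.3  0.7 -0.8] w 0.0257 gf 0.0
[[ 0.128  0.988 -0.09 ]
 [ 0.809 -0.156 -0.567]
 [-0.574  0.    -0.819]] 0.9999999999999999
tape [array([0.357, 0.476, 0.06 ]), array([0.324, 0.476, 0.06 ]), array([0.355, 0.394, 0.06 ]), array([0.322, 0.394, 0.06 ])] [0.319 0.35  0.019]
origin [0.39843419 0.27294536 0.012     ] g [0.40406583 0.30850214 0.017     ] tcp [ 0.4021367   0.29632208 -0.00061177]
[0.41290395 0.36430385 0.09768648] (array([-0.211 ,  0.363 ,  0.2274]), array([ 0.4116, -0.0581,  1.2996]))
```

```bash
python3 -c "
from h import *
print(cmd([.43,.18,.26],down(170)))"
```

```text
(array([ 0.1044,  0.1694, -0.0974]), array([-0.0007,  0.0026,  0.6169]))
```

Emit:
{"fn": "arm_command", "kwargs": {"commands": [0.4, 0.02, 0.034, -0.08, 0, 0, 0, 0.4, 0.104, 0.169, -0.097, 0, 0, 0.617, 0.4, 0.104, 0.169, -0.097, 0, 0, 0.617, 0.4, 0.104, 0.169, -0.097, 0, 0, 0.617, 0.4, 0.104, 0.169, -0.097, 0, 0, 0.617, 0.4, 0.104, 0.169, -0.097, 0, 0, 0.617, 0.4, 0.104, 0.169, -0.097, 0, 0, 0.617, 0.4, 0.104, 0.169, -0.097, 0, 0, 0.617, 0.4, 0.104, 0.169, -0.097, 0, 0, 0.617, 0.4, 0.104, 0.169, -0.097, 0, 0, 0.617, 0.4, 0.104, 0.169, -0.097, 0, 0, 0.617, 0.4, 0.104, 0.169, -0.097, 0, 0, 0.617]}}

```text
time_s: 8.52
position: [0.4293, 0.1798, 0.2569]
tool_rot: [[-0.984, 0.18, -0.002], [0.18, 0.984, -0.0], [0.002, -0.0, -1.0]]
ft_force: [-0.4, 0.0, -0.0]
grip_width: 0.0257
gripper_force: 0.0
```

```bash
python3 -c "
from h import *
st();snap('wrist','w3')
crop('w3','w3c',190,215,350,325,4)
a=np.radians(-99); td=np.array([np.cos(a),np.sin(a),0]); Rt=dip(td,35)
print(cmd([.413,.364,.13],Rt))"
```

```text
8.52 q [  8.1  11.5  82.1   0.   86.5 -71.5] p [0.4293 0.1798 0.2569] F [-0.4  0.  -0. ] w 0.0257 gf 0.0
(array([0.0975, 0.3568, 0.2539]), array([ 0.2242, -0.231 ,  0.7143]))
```

View pics/w3c.png

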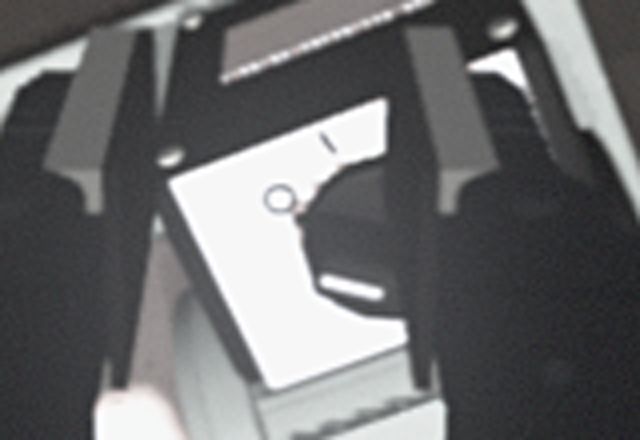

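The knob's white line now runs from (381,292) to (323,281), pointing to the ring side. I'll check its yaw while computing the dipstick approach.

```bash
python3 -c "
from h import *
c=lambda x,y:((x+.5)/4-.5+190,(y+.5)/4-.5+215)
a=atz('w3',*c(378,293),.158);b=atz('w3',*c(325,281),.158);d=b-a;print(a,b,np.degrees(np.arctan2(d[1],d[0])))
"
```

```text
[0.52931665 0.18560575 0.158     ] [0.52432738 0.17491842 0.158     ] -115.02503106294373
```

Emit:
{"fn": "arm_command", "kwargs": {"commands": [0, 0.098, 0.357, 0.254, 0.224, -0.231, 0.714, 0, 0.098, 0.357, 0.254, 0.224, -0.231, 0.714, 0, 0.098, 0.357, 0.254, 0.224, -0.231, 0.714, 0, 0.098, 0.357, 0.254, 0.224, -0.231, 0.714, 0, 0.098, 0.357, 0.254, 0.224, -0.231, 0.714, 0, 0.098, 0.357, 0.254, 0.224, -0.231, 0.714, 0, 0.098, 0.357, 0.254, 0.224, -0.231, 0.714, 0, 0.098, 0.357, 0.254, 0.224, -0.231, 0.714, 0, 0.098, 0.357, 0.254, 0.224, -0.231, 0.714, 0, 0.098, 0.357, 0.254, 0.224, -0.231, 0.714, 0, 0.098, 0.357, 0.254, 0.224, -0.231, 0.714, 0, 0.098, 0.357, 0.254, 0.224, -0.231, 0.714]}}

```text
time_s: 9.57
position: [0.4117, 0.3641, 0.1301]
tool_rot: [[-0.11, 0.994, -0.012], [0.858, 0.089, -0.506], [-0.502, -0.066, -0.863]]
ft_force: [0.2, -0.3, 0.4]
grip_width: 0.0427
gripper_force: 0.0
```

```bash
python3 -c "
from h import *
st()
a=np.radians(-99); td=np.array([np.cos(a),np.sin(a),0]); Rt=dip(td,35)
tcp=np.array([.4021,.2963,-.0006])
for h in (.12,.03,0): p=tcp-h*Rt[:,2];print(p.round(4),cmd(p,Rt))"
```

```text
9.57 q [ 40.1  37.7  67.1 -22.4  96.   35.7] p [0.4117 0.3641 0.1301] F [ 0.2 -0.3  0.4] w 0.0427 gf 0.0
[0.4129 0.3643 0.0977] (array([0.0325, 0.0066, 0.0556]), array([ 0.0371, -0.036 ,  0.116 ]))
[0.4048 0.3133 0.024 ] (array([ 0.0208, -0.0088,  0.2345]), array([ 0.0371, -0.036 ,  0.116 ]))
[ 0.4021  0.2963 -0.0006] (array([ 0.0169, -0.014 ,  0.2942]), array([ 0.0371, -0.036 ,  0.116 ]))
```

Emit:
{"fn": "arm_command", "kwargs": {"commands": [0, 0.0325, 0.0066, 0.0556, 0.037, -0.036, 0.116, 0, 0.0325, 0.0066, 0.0556, 0.037, -0.036, 0.116, 0, 0.0325, 0.0066, 0.0556, 0.037, -0.036, 0.116, 0, 0.03, 0.003, 0.1, 0.037, -0.036, 0.116, 0, 0.0255, -0.002, 0.16, 0.037, -0.036, 0.116, 0, 0.021, -0.009, 0.23, 0.037, -0.036, 0.116, 0, 0.021, -0.009, 0.23, 0.037, -0.036, 0.116, 0, 0.021, -0.009, 0.23, 0.037, -0.036, 0.116]}}

```text
time_s: 10.23
position: [0.4052, 0.314, 0.0265]
tool_rot: [[0.122, 0.989, -0.089], [0.811, -0.151, -0.565], [-0.572, -0.003, -0.821]]
ft_force: [-0.2, 1.2, 1.6]
grip_width: 0.0427
gripper_force: 0.0
```

```bash
python3 -c "
from h import *
s=st();print(s['tool_rot'].round(3))
a=np.radians(-99); td=np.array([np.cos(a),np.sin(a),0]); Rt=dip(td,35)
tcp=np.array([.4021,.2963,-.0006])
for h in (0.01,0): p=tcp-h*Rt[:,2];print(p.round(4),cmd(p,Rt))
snap('wrist','w4');snap('side','s4')
w=cv2.imread('pics/w4.png');s=cv2.resize(cv2.imread('pics/s4.png')[190:310,230:340],(352,384),interpolation=3)
cv2.imwrite('pics/c4.png',cv2.resize(np.hstack([w,s]),(800,356)))"
```

```text
10.23 q [ 36.9  44.   76.1 -23.5  86.7  52.5] p [0.4052 0.314  0.0265] F [-0.2  1.2  1.6] w 0.0427 gf 0.0
[[ 0.122  0.989 -0.089]
 [ 0.811 -0.151 -0.565]
 [-0.572 -0.003 -0.821]]
[0.403  0.302  0.0076] (array([ 0.0015, -0.0006,  0.0449]), array([ 0.0004, -0.0011,  0.003 ]))
[ 0.4021  0.2963 -0.0006] (array([ 0.0015, -0.0006,  0.0649]), array([ 0.0004, -0.0011,  0.003 ]))
```

View pics/c4.png

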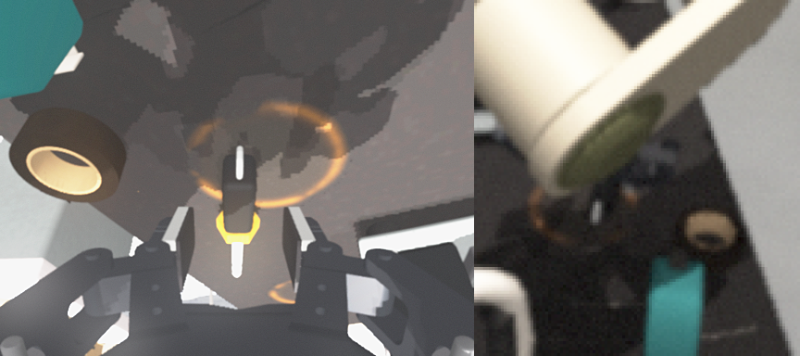

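Emit:
{"fn": "arm_command", "kwargs": {"commands": [0, 0.001, 0, 0.02, 0, 0, 0.003, 0, 0.001, 0, 0.035, 0, 0, 0.003, 0, 0.001, 0, 0.045, 0, 0, 0.003, 0, 0.001, 0, 0.05, 0, 0, 0.003, 0, 0.001, 0, 0.054, 0, 0, 0.003, 0, 0.001, 0, 0.054, 0, 0, 0.003]}}

```text
time_s: 10.83
position: [0.4034, 0.2999, 0.0043]
tool_rot: [[0.131, 0.988, -0.087], [0.81, -0.158, -0.564], [-0.571, 0.003, -0.821]]
ft_force: [0.2, 0.1, 0.2]
grip_width: 0.0427
gripper_force: 0.0
```

Emit:
{"fn": "arm_command", "kwargs": {"commands": [0, 0, 0, 0.003, 0, 0, 0, 0, 0, 0, 0.006, 0, 0, 0, 0, 0, 0, 0.008, 0, 0, 0, 0, 0, 0, 0.008, 0, 0, 0]}}

```text
time_s: 11.17
position: [0.4029, 0.2975, 0.0009]
tool_rot: [[0.131, 0.987, -0.087], [0.81, -0.158, -0.564], [-0.571, 0.003, -0.821]]
ft_force: [-0.6, 1.0, 0.4]
grip_width: 0.0429
gripper_force: 0.0
```

Emit:
{"fn": "arm_command", "kwargs": {"commands": [1, 0, 0, 0, 0, 0, 0, 1, 0, 0, 0, 0, 0, 0, 1, 0, 0, 0, 0, 0, 0, 1, 0, 0, 0, 0, 0, 0, 1, 0, 0, 0, 0, 0, 0, 1, 0, 0, 0, 0, 0, 0], "newtons": 60}}

```text
time_s: 11.67
position: [0.4032, 0.2978, 0.0012]
tool_rot: [[0.132, 0.987, -0.087], [0.811, -0.158, -0.564], [-0.571, 0.004, -0.821]]
ft_force: [0.4, 2.2, 3.1]
grip_width: 0.016
gripper_force: 59.3
```

```bash
python3 -c "
from h import *
s=st();print(s['wrist_torque'].round(2))"
```

```text
11.67 q [ 35.8  45.   79.4 -24.2  82.3  54. ] p [0.4032 0.2978 0.0012] F [0.4 2.2 3.1] w 0.016 gf 59.3
[ 0.18 -0.03  0.01]
```

```bash
cat >> h.py <<'E'
P0=np.array([.4031,.2977,.0011]);a=np.radians(-99);TD0=np.array([np.cos(a),np.sin(a),0])
R0=dip(TD0,35); r=R0.T@(np.array([.3984,.27295,.012])-P0); r[1]=0
a=np.radians(12.5);XC=np.array([np.cos(a),np.sin(a),0]);RIM=np.array([.5231,.0627,.125])
ZT=(np.array([0,0,1])-XC)/np.sqrt(2); RT=dip(-ZT,35)
def tcp_at(out,off=0): return RIM+ZT*out+off-RT@r   # out: collar seat distance from rim
E
python3 -c "
from h import *
print('r',r,R0.T@(np.array([.3984,.27295,.012])-P0));print('RT',RT.round(3))
for o in (.124,.084,.0): print(o,tcp_at(o).round(4))
s=st();Rn=s['tool_rot']
print('lift',cmd(s['position']+[-.02,-.08,.22],Rn))
print(cmd(tcp_at(.124),RT), (R.from_matrix(Rn.T@RT).as_rotvec()*180/np.pi).round(1))
print('top tool x->',RT[:,0])
"
```

```text
r [-0.02687866  0.          0.0055142 ] [-0.02687866 -0.00077038  0.0055142 ]
RT [[-0.961 -0.216 -0.17 ]
 [-0.213  0.976 -0.038]
 [ 0.174  0.    -0.985]]
0.124 [0.4126 0.0382 0.2228]
0.084 [0.4402 0.0443 0.1945]
0.0 [0.4982 0.0572 0.1351]
11.67 q [ 35.8  45.   79.4 -24.2  82.3  54. ] p [0.4032 0.2978 0.0012] F [0.4 2.2 3.1] w 0.016 gf 59.3
lift (array([-0.386 , -0.0126, -0.2677]), array([0., 0., 0.]))
(array([-0.6713,  0.1022, -0.0728]), array([-0.202 ,  0.247 , -0.9251])) [ -24.2   29.6 -111. ]
top tool x-> [-0.96146388 -0.21315141  0.17364818]
```

Emit:
{"fn": "arm_command", "kwargs": {"commands": [1, -0.046, 0, -0.066, 0, 0, 0, 1, -0.092, 0, -0.132, 0, 0, 0, 1, -0.16, 0.001, -0.23, 0, 0, 0, 1, -0.228, 0.002, -0.328, 0, 0, 0, 1, -0.25, 0.002, -0.36, 0, 0, 0, 1, -0.25, 0.002, -0.36, 0, 0, 0]}}

```text
time_s: 12.17
position: [0.404, 0.2982, 0.2256]
tool_rot: [[0.136, 0.987, -0.082], [0.813, -0.158, -0.56], [-0.566, 0.01, -0.824]]
ft_force: [0.3, 0.6, -1.0]
grip_width: 0.0159
gripper_force: 58.9
```

```bash
python3 -c "
from h import *
s=st()
print(cmd([.37,.08,.26],RT))
"
```

```text
12.17 q [ 35.8  30.5  65.8 -25.3 107.5  42.5] p [0.404  0.2982 0.2256] F [ 0.3  0.6 -1. ] w 0.0159 gf 58.9
(array([-0.403 ,  0.0025,  0.1935]), array([-0.1979,  0.248 , -0.9263]))
```

Emit:
{"fn": "arm_command", "kwargs": {"commands": [1, -0.403, 0.0025, 0.1935, -0.198, 0.248, -0.926, 1, -0.403, 0.0025, 0.1935, -0.198, 0.248, -0.926, 1, -0.403, 0.0025, 0.1935, -0.198, 0.248, -0.926, 1, -0.403, 0.0025, 0.1935, -0.198, 0.248, -0.926, 1, -0.403, 0.0025, 0.1935, -0.198, 0.248, -0.926, 1, -0.403, 0.0025, 0.1935, -0.198, 0.248, -0.926, 1, -0.403, 0.0025, 0.1935, -0.198, 0.248, -0.926, 1, -0.403, 0.0025, 0.1935, -0.198, 0.248, -0.926, 1, -0.403, 0.0025, 0.1935, -0.198, 0.248, -0.926, 1, -0.403, 0.0025, 0.1935, -0.198, 0.248, -0.926, 1, -0.403, 0.0025, 0.1935, -0.198, 0.248, -0.926, 1, -0.403, 0.0025, 0.1935, -0.198, 0.248, -0.926]}}

```text
time_s: 13.17
position: [0.3691, 0.0796, 0.2556]
tool_rot: [[-0.949, 0.314, -0.038], [0.316, 0.934, -0.166], [-0.017, -0.169, -0.985]]
ft_force: [-0.8, 0.2, -1.0]
grip_width: 0.0162
gripper_force: 58.9
```

```bash
python3 -c "
from h import *
s=st()
print(cmd(tcp_at(.114),RT))
"
```

```text
13.17 q [  1.1   4.7  91.4  -9.5  86.4 -69.5] p [0.3691 0.0796 0.2556] F [-0.8  0.2 -1. ] w 0.0162 gf 58.9
(array([-0.1195, -0.0293,  0.0881]), array([-0.0585,  0.0671, -0.2641]))
```

Emit:
{"fn": "arm_command", "kwargs": {"commands": [1, 0, 0, 0, -0.0585, 0.067, -0.264, 1, 0, 0, 0, -0.0585, 0.067, -0.264, 1, 0, 0, 0, -0.0585, 0.067, -0.264, 1, -0.03, -0.007, 0.022, -0.0585, 0.067, -0.264, 1, -0.06, -0.015, 0.044, -0.0585, 0.067, -0.264, 1, -0.12, -0.029, 0.088, -0.0585, 0.067, -0.264, 1, -0.12, -0.029, 0.088, -0.0585, 0.067, -0.264, 1, -0.12, -0.029, 0.088, -0.0585, 0.067, -0.264]}}

```text
time_s: 13.83
position: [0.4201, 0.0389, 0.2148]
tool_rot: [[-0.963, -0.209, -0.171], [-0.206, 0.978, -0.038], [0.175, -0.002, -0.985]]
ft_force: [-1.0, -0.2, -1.2]
grip_width: 0.0163
gripper_force: 58.9
```

```bash
python3 -c "
from h import *
s=st();print(cmd(tcp_at(.114),RT));snap('wrist','w5');snap('top','t5');snap('side','s5')
Rn=s['tool_rot'];o=s['position']+Rn@r;td=-(Rn@np.linalg.inv(R0)@R0)[:,0]
td=Rn@(R0.T@TD0);tip=o+.084*td
for f in ('w5','t5','s5'):print(f,'o',proj(f,o).round(1),'tip',proj(f,tip).round(1),'rim',proj(f,RIM).round(1))
w=cv2.imread('pics/w5.png')[110:384,120:394];w=cv2.resize(w,(548,548),interpolation=3)
t=cv2.imread('pics/t5.png');u,v=proj('t5',tip).astype(int);t=cv2.resize(t[v-40:v+50,u-35:u+27],(250,363),interpolation=3)
q=cv2.imread('pics/s5.png');u2,v2=proj('s5',tip).astype(int);q=cv2.resize(q[v2-20:v2+25,u2-30:u2+32],(250,181),interpolation=3)
print(u,v,u2,v2)
cv2.imwrite('pics/c5.png',np.hstack([w,np.vstack([t,q,np.zeros((4,250,3),np.uint8)])]))
"
```

```text
13.83 q [  -8.5   13.9   86.8   -3.6   88.7 -110.1] p [0.4201 0.0389 0.2148] F [-1.  -0.2 -1.2] w 0.0163 gf 58.9
(array([ 0.001 ,  0.0019, -0.0017]), array([-0.0001, -0.0007, -0.0037]))
w5 o [256.5 268. ] tip [256.6 318.9] rim [259.1 331.3]
t5 o [342.6 171.4] tip [331.6 151.5] rim [327.2 145.2]
s5 o [271.8 133.6] tip [250.2 153.3] rim [242.9 160.1]
331 151 250 153
```

View pics/c5.png

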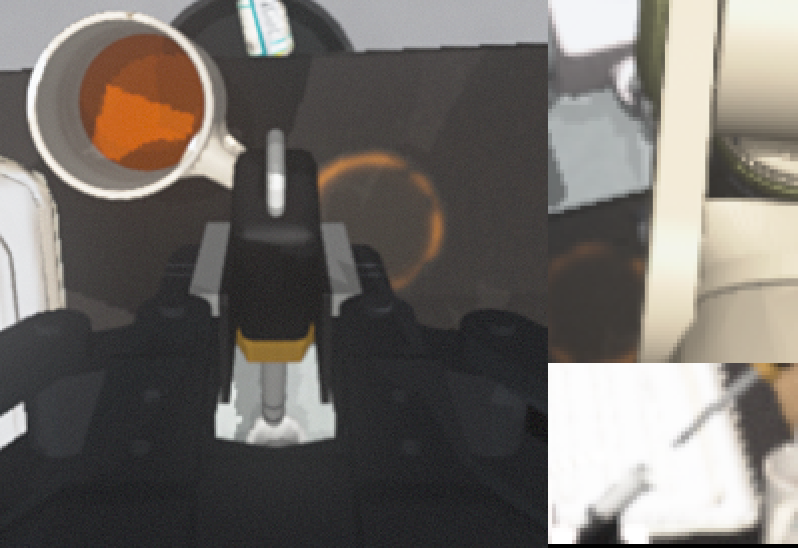

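Emit:
{"fn": "arm_command", "kwargs": {"commands": [1, 0, 0.002, -0.0017, 0, 0, -0.003, 1, -0.0164, 0.002, 0.01, 0, 0, -0.003, 1, -0.0328, 0.002, 0.0213, 0, 0, -0.003, 1, -0.041, 0.002, 0.027, 0, 0, -0.003, 1, -0.049, 0.002, 0.033, 0, 0, -0.003, 1, -0.049, 0.002, 0.033, 0, 0, -0.003]}}

```text
time_s: 14.48
position: [0.4411, 0.0451, 0.1945]
tool_rot: [[-0.961, -0.217, -0.169], [-0.214, 0.976, -0.039], [0.173, -0.001, -0.985]]
ft_force: [-0.3, -1.1, -0.9]
grip_width: 0.0161
gripper_force: 58.9
```

```bash
cat >> h.py <<'E'
def ins():
    s=st();e=s['position']-RIM+RT@r;out=e@ZT;sd=RT[:,1];up=np.cross(-ZT,np.cross([0,0,1],-ZT));up/=np.linalg.norm(up)
    print('out',round(out*1e3,1),'side',round(e@sd*1e3,2),'up',round(e@up*1e3,2),'F out/side/up',[round(float(s['ft_force']@k),1) for k in (ZT,sd,up)],'M',s['wrist_torque'].round(2))
E
python3 -c "
from h import *
ins();print(cmd(tcp_at(.07),RT))"
```

```text
14.48 q [  -7.3   17.    85.9   -3.4   86.5 -109.4] p [0.4411 0.0451 0.1945] F [-0.3 -1.1 -0.9] w 0.0161 gf 58.9
out 83.3 side 0.57 up 0.74 F out/side/up [-0.3, -1.1, -1.0] M [-0.   -0.04 -0.01]
(array([-0.021 , -0.0011,  0.0165]), array([-0.0006,  0.0001,  0.0002]))
```

Emit:
{"fn": "arm_command", "kwargs": {"commands": [1, -0.005, -0.001, 0.005, 0, 0, 0, 1, -0.01, -0.001, 0.009, 0, 0, 0, 1, -0.015, -0.001, 0.012, 0, 0, 0, 1, -0.021, -0.001, 0.0165, 0, 0, 0, 1, -0.021, -0.001, 0.0165, 0, 0, 0]}}

```text
time_s: 14.9
position: [0.4498, 0.0464, 0.1852]
tool_rot: [[-0.962, -0.217, -0.168], [-0.213, 0.976, -0.039], [0.172, -0.002, -0.985]]
ft_force: [0.2, -0.2, -0.2]
grip_width: 0.0161
gripper_force: 58.9
```

```bash
python3 -c "
from h import *
ins();print(cmd(tcp_at(.05),RT))"
```

```text
14.9 q [  -7.1   18.4   85.5   -3.4   85.4 -109. ] p [0.4498 0.0464 0.1852] F [ 0.2 -0.2 -0.2] w 0.0161 gf 58.9
out 70.5 side -0.08 up 0.33 F out/side/up [-0.2, -0.3, -0.1] M [ 0.02 -0.1  -0.08]
(array([-0.0331,  0.0002,  0.0241]), array([-0.0007,  0.0006,  0.0001]))
```

Emit:
{"fn": "arm_command", "kwargs": {"commands": [1, -0.006, 0, 0.0045, 0, 0, 0, 1, -0.012, 0, 0.009, 0, 0, 0, 1, -0.018, 0, 0.0135, 0, 0, 0, 1, -0.026, 0, 0.019, 0, 0, 0, 1, -0.033, 0, 0.024, 0, 0, 0, 1, -0.033, 0, 0.024, 0, 0, 0]}}

```text
time_s: 15.4
position: [0.4637, 0.0495, 0.1702]
tool_rot: [[-0.962, -0.217, -0.168], [-0.213, 0.976, -0.039], [0.173, -0.001, -0.985]]
ft_force: [-0.2, -0.1, -0.8]
grip_width: 0.0162
gripper_force: 58.9
```

```bash
python3 -c "
from h import *
ins();print(cmd(tcp_at(.02),RT));snap('side','s6')
q=cv2.resize(cv2.imread('pics/s6.png')[110:190,215:315],(500,400),interpolation=3)
cv2.imwrite('pics/c6.png',q)"
```

```text
15.4 q [  -6.5   20.6   84.8   -3.3   84.  -108.4] p [0.4637 0.0495 0.1702] F [-0.2 -0.1 -0.8] w 0.0162 gf 58.9
out 49.8 side -0.05 up -0.13 F out/side/up [-0.4, -0.0, -0.8] M [ 0.05 -0.11  0.07]
(array([-0.0489,  0.0001,  0.034 ]), array([-0.0007,  0.0004,  0.0001]))
```

View pics/c6.png

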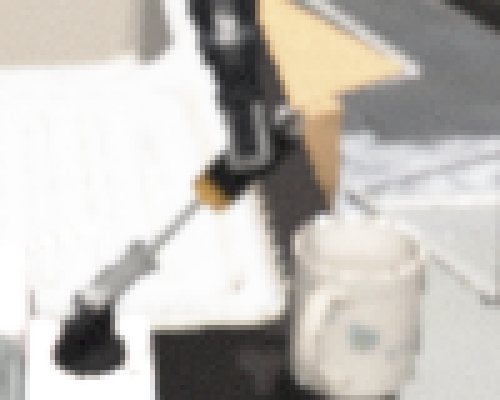

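The rod clearly enters the tube: the rim is at about (145,255) and the collar at (213,190). I'll continue.

Emit:
{"fn": "arm_command", "kwargs": {"commands": [1, -0.006, 0, 0.0042, 0, 0, 0, 1, -0.012, 0, 0.0084, 0, 0, 0, 1, -0.018, 0, 0.0126, 0, 0, 0, 1, -0.024, 0, 0.0168, 0, 0, 0, 1, -0.03, 0, 0.021, 0, 0, 0, 1, -0.036, 0, 0.025, 0, 0, 0, 1, -0.043, 0, 0.03, 0, 0, 0, 1, -0.049, 0, 0.034, 0, 0, 0, 1, -0.056, 0, 0.039, 0, 0, 0, 1, -0.062, 0, 0.043, 0, 0, 0, 1, -0.062, 0, 0.043, 0, 0, 0]}}

```text
time_s: 16.37
position: [0.4899, 0.0552, 0.1439]
tool_rot: [[-0.962, -0.217, -0.168], [-0.213, 0.976, -0.039], [0.172, -0.001, -0.985]]
ft_force: [0.0, 0.1, 0.7]
grip_width: 0.0162
gripper_force: 58.9
```

```bash
python3 -c "
from h import *
ins();print(cmd(tcp_at(.0),RT))"
```

```text
16.37 q [  -5.6   24.6   83.    -3.2   81.8 -107.4] p [0.4899 0.0552 0.1439] F [0.  0.1 0.7] w 0.0162 gf 58.9
out 12.2 side -0.09 up 0.19 F out/side/up [0.5, 0.1, 0.6] M [ 0.07 -0.09 -0.01]
(array([-0.0198,  0.0002,  0.0144]), array([-0.0007,  0.0006,  0.0001]))
```

Emit:
{"fn": "arm_command", "kwargs": {"commands": [1, -0.0033, 0, 0.0023, 0, 0, 0, 1, -0.0066, 0, 0.0046, 0, 0, 0, 1, -0.0098, 0, 0.0069, 0, 0, 0, 1, -0.0131, 0, 0.0092, 0, 0, 0, 1, -0.0148, 0, 0.0104, 0, 0, 0, 1, -0.0148, 0, 0.0104, 0, 0, 0]}}

```text
time_s: 16.87
position: [0.496, 0.0565, 0.1379]
tool_rot: [[-0.962, -0.217, -0.168], [-0.213, 0.976, -0.039], [0.172, -0.002, -0.985]]
ft_force: [0.4, 0.0, -1.1]
grip_width: 0.0159
gripper_force: 58.9
```

```bash
python3 -c "
from h import *
ins()"
```

```text
16.87 q [  -5.4   25.6   82.5   -3.2   81.4 -107.1] p [0.496  0.0565 0.1379] F [ 0.4  0.  -1.1] w 0.0159 gf 58.9
out 3.6 side -0.14 up 0.36 F out/side/up [-1.1, -0.1, -0.5] M [-0.01 -0.1   0.  ]
```

Now 0.5 mm per row until the collar touches.

Emit:
{"fn": "arm_command", "kwargs": {"commands": [1, -0.0008, 0, 0.0006, 0, 0, 0, 1, -0.0016, 0, 0.0011, 0, 0, 0, 1, -0.0025, 0, 0.0017, 0, 0, 0, 1, -0.0033, 0, 0.0023, 0, 0, 0, 1, -0.0041, 0, 0.0029, 0, 0, 0, 1, -0.0041, 0, 0.0029, 0, 0, 0]}}

```text
time_s: 17.37
position: [0.497, 0.0567, 0.137]
tool_rot: [[-0.962, -0.217, -0.169], [-0.213, 0.976, -0.04], [0.173, -0.002, -0.985]]
ft_force: [-4.7, -1.9, 7.4]
grip_width: 0.016
gripper_force: 59.8
```

Emit:
{"fn": "arm_command", "kwargs": {"commands": [1, -0.0008, 0, 0.0006, 0, 0, 0, 1, -0.0016, 0, 0.0011, 0, 0, 0, 1, -0.0016, 0, 0.0011, 0, 0, 0]}}

```text
time_s: 17.62
position: [0.4971, 0.0567, 0.1369]
tool_rot: [[-0.961, -0.217, -0.17], [-0.213, 0.976, -0.04], [0.174, -0.002, -0.985]]
ft_force: [-9.1, -2.5, 14.0]
grip_width: 0.0161
gripper_force: 60.4
```

```bash
python3 -c "
from h import *
ins()"
```

```text
17.62 q [  -5.3   25.8   82.3   -3.2   81.5 -107.1] p [0.4971 0.0567 0.1369] F [-9.1 -2.5 14. ] w 0.0161 gf 60.4
out 2.1 side -0.21 up 0.45 F out/side/up [16.6, -0.4, 3.3] M [-0.41  1.83  0.01]
```

Emit:
{"fn": "arm_command", "kwargs": {"commands": [1, -0.0007, 0, 0.0005, 0, 0, 0, 1, -0.0014, 0, 0.001, 0, 0, 0, 1, -0.0014, 0, 0.001, 0, 0, 0, 1, -0.0014, 0, 0.001, 0, 0, 0]}}

```text
time_s: 17.95
position: [0.4971, 0.0567, 0.1369]
tool_rot: [[-0.961, -0.217, -0.171], [-0.213, 0.976, -0.041], [0.175, -0.003, -0.985]]
ft_force: [-12.9, -2.7, 20.1]
grip_width: 0.0166
gripper_force: 61.0
```

```bash
python3 -c "
from h import *
ins()
# numeric: side-image profile along tube axis direction
snap('side','s7')
im=cv2.imread('pics/s7.png')
for k in range(-16,26,3):
    p=proj('s7',RIM+ZT*k/1e3); print(k,p.round(1),im[int(round(p[1])),int(round(p[0]))],end=' | ')
"
```

```text
17.95 q [  -5.3   25.8   82.3   -3.2   81.5 -107. ] p [0.4971 0.0567 0.1369] F [-12.9  -2.7  20.1] w 0.0166 gf 61.0
out 2.1 side -0.22 up 0.43 F out/side/up [23.6, 0.2, 4.9] M [-0.62  2.6   0.06]
-16 [239.  163.7] [166 170 171] | -13 [239.7 163. ] [165 168 170] | -10 [240.4 162.4] [162 166 167] | -7 [241.2 161.7] [155 160 161] | -4 [241.9 161. ] [134 155 170] | -1 [242.6 160.3] [ 99 156 195] | 2 [243.4 159.7] [ 99 156 195] | 5 [244.1 159. ] [ 85 150 192] | 8 [244.9 158.3] [ 64 111 141] | 11 [245.6 157.6] [48 77 96] | 14 [246.3 156.9] [33 47 55] | 17 [247.1 156.3] [34 34 33] | 20 [247.8 155.6] [29 30 31] | 23 [248.6 154.9] [64 67 67] |
```

Emit:
{"fn": "arm_command", "kwargs": {"commands": [1, 0.005, 0, -0.0035, 0, 0, 0, 1, 0.015, 0, -0.0105, 0, 0, 0, 1, 0.03, 0, -0.021, 0, 0, 0, 1, 0.05, 0, -0.035, 0, 0, 0, 1, 0.075, 0, -0.0525, 0, 0, 0, 1, 0.1, 0, -0.07, 0, 0, 0, 1, 0.125, 0, -0.0875, 0, 0, 0, 1, 0.15, 0, -0.105, 0, 0, 0, 1, 0.175, 0, -0.1225, 0, 0, 0, 1, 0.2, 0, -0.14, 0, 0, 0, 1, 0.213, 0, -0.149, 0, 0, 0, 1, 0.213, 0, -0.149, 0, 0, 0]}}

```text
time_s: 19.0
position: [0.4083, 0.0372, 0.2282]
tool_rot: [[-0.962, -0.217, -0.165], [-0.213, 0.976, -0.039], [0.169, -0.003, -0.986]]
ft_force: [1.0, -0.4, -0.4]
grip_width: 0.0168
gripper_force: 58.9
```

```bash
python3 -c "
from h import *
ins()
a=np.radians(-80); td=np.array([np.cos(a),np.sin(a),0]);
for yaw in (12.5,-40,-80,60):
  a=np.radians(yaw);Rl=dip([np.cos(a),np.sin(a),0],35)
  print(yaw,cmd([.34,.05,.3],Rl))"
```

```text
19.0 q [  -8.9   11.9   87.2   -3.7   89.9 -111.1] p [0.4083 0.0372 0.2282] F [ 1.  -0.4 -0.4] w 0.0168 gf 58.9
out 130.9 side -0.02 up 0.74 F out/side/up [-0.9, -0.6, 0.3] M [ 0.06 -0.05 -0.04]
12.5 (array([ 0.1504,  0.0541, -0.1201]), array([-0.0013, -0.3729,  0.0004]))
-40 (array([ 0.1504,  0.0541, -0.1201]), array([ 0.0968, -0.3453,  0.4376]))
-80 (array([ 0.1504,  0.0541, -0.1201]), array([ 0.171 , -0.2857,  0.768 ]))
60 (array([ 0.1504,  0.0541, -0.1201]), array([-0.0899, -0.3514, -0.3954]))
```

Emit:
{"fn": "arm_command", "kwargs": {"commands": [1, 0.05, 0.018, -0.04, 0, 0, 0, 1, 0.1, 0.036, -0.08, 0, 0, 0, 1, 0.15, 0.054, -0.12, 0.097, -0.345, 0.438, 1, 0.15, 0.054, -0.12, 0.097, -0.345, 0.438, 1, 0.15, 0.054, -0.12, 0.097, -0.345, 0.438, 1, 0.15, 0.054, -0.12, 0.097, -0.345, 0.438, 1, 0.15, 0.054, -0.12, 0.097, -0.345, 0.438, 1, 0.15, 0.054, -0.12, 0.097, -0.345, 0.438, 1, 0.15, 0.054, -0.12, 0.097, -0.345, 0.438, 1, 0.15, 0.054, -0.12, 0.097, -0.345, 0.438, 1, 0.15, 0.054, -0.12, 0.097, -0.345, 0.438, 1, 0.15, 0.054, -0.12, 0.097, -0.345, 0.438]}}

```text
time_s: 20.0
position: [0.3406, 0.0504, 0.2983]
tool_rot: [[-0.625, 0.645, 0.438], [0.529, 0.764, -0.37], [-0.574, 0.0, -0.819]]
ft_force: [0.1, -0.2, 0.2]
grip_width: 0.0164
gripper_force: 59.0
```

```bash
python3 -c "
from h import *
st();print(cmd([.35,.24,.27],R0))"
```

```text
20.0 q [  8.5 -10.7 106.  -28.9  63.1 -32.9] p [0.3406 0.0504 0.2983] F [ 0.1 -0.2  0.2] w 0.0164 gf 59.0
(array([ 0.2212,  0.3018, -0.0857]), array([ 2.813e-01, -1.000e-04,  4.013e-01]))
```

Emit:
{"fn": "arm_command", "kwargs": {"commands": [1, 0.221, 0.302, -0.086, 0.281, 0, 0.401, 1, 0.221, 0.302, -0.086, 0.281, 0, 0.401, 1, 0.221, 0.302, -0.086, 0.281, 0, 0.401, 1, 0.221, 0.302, -0.086, 0.281, 0, 0.401, 1, 0.221, 0.302, -0.086, 0.281, 0, 0.401, 1, 0.221, 0.302, -0.086, 0.281, 0, 0.401, 1, 0.221, 0.302, -0.086, 0.281, 0, 0.401, 1, 0.221, 0.302, -0.086, 0.281, 0, 0.401, 1, 0.221, 0.302, -0.086, 0.281, 0, 0.401, 1, 0.221, 0.302, -0.086, 0.281, 0, 0.401, 1, 0.221, 0.302, -0.086, 0.281, 0, 0.401, 1, 0.221, 0.302, -0.086, 0.281, 0, 0.401]}}

```text
time_s: 21.0
position: [0.3497, 0.2397, 0.2703]
tool_rot: [[0.12, 0.989, -0.089], [0.81, -0.15, -0.567], [-0.574, -0.004, -0.819]]
ft_force: [0.3, 0.2, -0.1]
grip_width: 0.0166
gripper_force: 59.0
```

Emit:
{"fn": "arm_command", "kwargs": {"commands": [1, 0, 0, 0, 0, 0, 0, 1, 0, 0, 0, 0, 0, 0, 1, 0, 0, 0, 0, 0, 0, 1, 0, 0, 0, 0, 0, 0, 1, 0, 0, 0, 0, 0, 0, 1, 0, 0, 0, 0, 0, 0]}}

```text
time_s: 21.5
position: [0.3498, 0.2398, 0.2706]
tool_rot: [[0.123, 0.988, -0.09], [0.81, -0.152, -0.567], [-0.574, -0.004, -0.819]]
ft_force: [-0.4, -0.3, -1.1]
grip_width: 0.0161
gripper_force: 59.0
```

```bash
python3 -c "
from h import *
s=st();Rn=s['tool_rot'];print(s['qvel'].round(2));td=Rn@(R0.T@TD0);o=s['position']+Rn@r;print('td',td.round(3),'tip',o+.084*td)
snap('top','t9');snap('side','s9');im=cv2.imread('pics/t9.png');
# rod/collar in the hand: brass pixels, and brightness along predicted axis in the side view
for f in ('t9','s9'):
    print(f,'o',proj(f,o).round(1),'tip',proj(f,o+.084*td).round(1))
    h=cv2.cvtColor(cv2.imread('pics/'+f+'.png'),cv2.COLOR_BGR2HSV);u,v=proj(f,o).astype(int)
    m=cv2.inRange(h[v-25:v+25,u-25:u+25],(15,130,80),(32,255,255));y,x=np.nonzero(m);print('brass',len(x),x.mean()+u-25 if len(x) else 0,y.mean()+v-25 if len(x) else 0, 'pred',proj(f,o-.005*td).round(1))
"
```

```text
21.5 q [ 34.1  21.   74.5 -26.1 108.2  39.8] p [0.3498 0.2398 0.2706] F [-0.4 -0.3 -1.1] w 0.0161 gf 59.0
[-0.11  0.05  0.03  0.2   0.05  0.1 ]
td [-0.152 -0.988  0.   ] tip [0.33316459 0.13188075 0.28150178]
t9 o [260.2 217.7] tip [305.1 223.2]
brass 66 257.1818181818182 217.4848484848485 pred [257.5 217.3]
s9 o [308.5 137. ] tip [314.9 122.8]
brass 3 306.6666666666667 133.66666666666666 pred [308. 138.]
```

```bash
python3 -c "
from h import *
for f,(x0,x1,y0,y1) in (('s9',(304,322,114,142)),):
    g=cv2.cvtColor(cv2.imread('pics/'+f+'.png'),cv2.COLOR_BGR2GRAY)[y0:y1,x0:x1]
    print('cols',x0)
    for i,l in enumerate(g): print(y0+i,l)
"
```

```text
cols 304
114 [32 25 32 28 33 28 24 32 31 32 30 32 28 25 31 24 31 30]
115 [30 28 32 31 28 28 30 29 33 31 32 31 27 28 29 30 25 33]
116 [28 30 29 28 31 30 27 27 30 30 33 31 28 27 26 28 34 27]
117 [27 31 29 31 23 30 35 30 30 28 32 36 29 26 34 30 34 33]
118 [30 29 27 31 33 28 33 33 33 34 32 28 30 36 27 29 31 28]
119 [33 33 29 30 31 30 34 32 34 34 30 30 30 31 32 31 29 33]
120 [30 29 28 28 27 28 29 32 25 26 31 27 30 24 31 30 32 32]
121 [30 29 29 26 33 27 27 34 31 31 35 29 28 31 27 33 23 26]
122 [27 31 32 31 30 33 28 31 35 30 28 30 29 27 31 30 30 36]
123 [29 31 35 29 31 35 32 29 31 25 33 32 27 32 28 35 37 43]
124 [30 24 26 30 29 26 30 33 29 29 32 27 30 33 40 47 57 62]
125 [24 34 34 27 31 27 34 30 26 29 32 24 36 48 81 87 88 71]
126 [ 29  34  26  26  25  33  35  30  33  28  30  28  50  88 120 119  91  56]
127 [ 39  37  31  33  16  28  31  27  28  28  26  37  62 107 132 122  77  41]
128 [ 66  62  45  33  32  28  22  34  32  24  32  37  61 102 113 104  61  42]
129 [97 90 71 41 27 24 29 29 31 31 31 38 50 62 71 66 49 45]
130 [106 100  87  54  32  29  29  31  35  31  33  32  41  45  46  45  47  48]
131 [103 102 103  67  35  30  31  31  27  28  33  41  44  40  47  46  47  46]
132 [103 113 135  99  52  29  31  32  25  30  32  37  41  41  41  45  41  45]
133 [103 123 158 129  68  34  31  27  27  26  25  39  40  42  42  42  43  38]
134 [102 115 143 114  59  34  24  32  31  26  29  36  40  38  33  40  35  33]
135 [99 89 90 74 48 30 29 22 24 31 24 30 25 31 27 24 34 29]
136 [86 65 56 52 42 30 28 35 32 34 26 29 34 37 29 28 30 30]
137 [65 51 46 42 48 45 32 31 33 30 33 27 50 68 53 45 35 34]
138 [ 50  46  48  45  51  66  48  36  37  37  33  33  61 100  94  87  71  65]
139 [ 44  46  46  49  59  84  75  63  44  27  30  29  68 116 130 131 121 128]
140 [ 43  38  38  39  55  79  94  87  59  32  32  32  73 119 142 158 171 187]
141 [ 39  36  34  32  43  73  96  96  63  36  32  49  85 126 149 172 197 209]
```

```bash
python3 -c "
from h import *
snap('wrist','w9')
for f in ('w5','w9'):
    im=cv2.imread('pics/'+f+'.png');h=cv2.cvtColor(im,cv2.COLOR_BGR2HSV)[255:330,225:300]
    y,x=np.nonzero(cv2.inRange(h,(12,120,60),(35,255,255)));print(f,len(x),x.mean()+225,y.mean()+255)
    print(cv2.cvtColor(im,cv2.COLOR_BGR2GRAY)[286:326:2,248:266:2].tolist())
    # grip top edge / ring: column 257 profile
    print(im[160:290:3,257].mean(1).astype(int))
"
```

```text
w5 385 256.7896103896104 283.7038961038961
[[115, 113, 112, 113, 114, 111, 112, 116, 114], [113, 114, 112, 111, 114, 114, 114, 115, 116], [120, 115, 113, 117, 118, 113, 114, 115, 123], [151, 128, 124, 133, 135, 134, 129, 124, 187], [155, 131, 125, 135, 137, 137, 131, 125, 189], [157, 125, 124, 136, 136, 136, 131, 122, 189], [154, 128, 123, 132, 135, 136, 129, 129, 187], [151, 124, 126, 134, 136, 133, 128, 127, 191], [152, 130, 120, 135, 133, 135, 128, 134, 192], [156, 136, 120, 134, 136, 133, 127, 139, 191], [158, 138, 122, 133, 139, 134, 125, 134, 192], [159, 132, 123, 134, 135, 133, 125, 122, 189], [157, 138, 115, 132, 135, 134, 122, 137, 192], [144, 130, 100, 122, 130, 125, 106, 150, 193], [142, 129, 113, 114, 104, 110, 111, 139, 191], [140, 130, 112, 132, 131, 131, 116, 144, 189], [143, 161, 100, 123, 135, 125, 105, 194, 204], [190, 223, 155, 100, 96, 93, 134, 232, 229], [212, 229, 223, 168, 139, 146, 208, 221, 215], [218, 215, 211, 216, 207, 214, 218, 209, 196]]
[ 59  57  60  55  57 127 136 151 163 164 163 176 192 245 245 229 226 228
 182 141  54  65  77  77  53  38  42  43  41 
[... 474 characters left out ...]
, [97, 123, 204, 229, 230, 228, 210, 147, 97], [97, 124, 204, 228, 230, 226, 204, 134, 48], [93, 123, 204, 228, 230, 226, 210, 132, 41], [91, 104, 203, 226, 231, 226, 205, 121, 47], [51, 73, 197, 226, 229, 226, 194, 100, 50], [46, 78, 160, 213, 227, 212, 158, 92, 69], [50, 85, 190, 195, 184, 181, 170, 104, 79], [60, 83, 192, 228, 228, 222, 181, 85, 66], [66, 72, 136, 217, 228, 217, 144, 66, 67], [66, 73, 160, 189, 160, 165, 154, 74, 65], [66, 69, 91, 191, 226, 187, 89, 68, 62], [62, 65, 66, 67, 85, 61, 66, 68, 65]]
[163 164 164 163 165 104 111 116 128 130 124 147 147 150 146 151 153 152
 133 100  48  49  52  48  45  49  46  47  43  43  48  57  56  55  56  53
  52  57  54  55  76 162 179 178]
```

```bash
python3 -c "
from h import *
from scipy.optimize import least_squares
s=st();Rn=s['tool_rot'];L=np.radians(35)
g=r-.036*np.array([-np.cos(L),0,np.sin(L)])  # grip pinch
def pts(q):
  a=L+np.radians(q[0]);t=np.array([-np.cos(a),0,np.sin(a)]);c=g+t*q[1]+np.array([np.sin(a),0,np.cos(a)])*q[2]
  return [proj('w9',s['position']+Rn@(c+t*(.036+k)))[1] for k in (.084,.070,.057)]
print(pts([0,0,0]))
for d in (-6,-3,0,3,6): print(d,np.round(pts([d,0,0]),1),np.round(pts([d,.002,0]),1))
ob=np.array([323.7,319.8,314.2])
"
```

```text
21.65 q [ 34.1  21.   74.5 -26.1 108.2  39.8] p [0.3498 0.2398 0.2705] F [ 0.3 -0.3 -1.2] w 0.0161 gf 59.0
[np.float64(320.2771955062342), np.float64(313.8668169229602), np.float64(307.3409227051894)]
-6 [337.4 329.5 321.5] [338.5 330.7 322.8]
-3 [328.8 321.7 314.4] [329.8 322.7 315.6]
0 [320.3 313.9 307.3] [321.1 314.8 308.4]
3 [311.8 306.1 300.3] [312.6 307.  301.2]
6 [303.4 298.4 293.2] [304.1 299.1 294.1]
```

```bash
python3 -c "
from h import *
print(env.close_job())"
```

```text
the job is handed in; nothing more can be done
None
```

The job is handed in: the knob is at off, and the dipstick was pushed in until its collar sat on the rim (about 24 N), drawn right out, and is held still about 27 cm up and clear of the compressor. It is level to within about 2.5° by my estimate. I viewed 11 pictures, one over the limit of 10.

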